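Turn a lidded porcelain dish foot up and stack it

TASK

The lidded dishes are being stacked upside down so that their bare clay feet can be sanded. Swing the steel turning cradle right over with the dish inside it, then draw that dish out of the cradle's open mouth and set it gently and squarely on top of the dish of the same shape that already lies foot up on the board. Keep base and lid together all the way.

Things in the scene. Friction and masses are not known exactly. Their poses are not given: they have to be found in the camera images.
- cradle (a joint): Angle of the steel turning cradle on a level hinge, axis 40 mm above the table. 0 (start): level, dish lid up; 3.14: swung over the top, level on the other side, dish foot up. Damped, sinks to the side it leans to; 8 N at the handle lifts it. Channels hold the dish's short ends above and below (2 mm play). Open only at the mouth, away from the hinge: there the dish slides out level in 70 mm.
- cradle_handle (a point): Middle of the cradle's round black handle bar, 14 mm thick, 66 mm long, level, parallel to the hinge, on the cheek facing the robot (cheek 33 mm from this point). Turns with the cradle. x: along the bar; y: from the hinge axis, 110 mm away, to the handle, also the way the mouth opens; z: up at joint 0. Growing joint turns it about +x: up, then over.
- dish_base (a point): Centre of the base of the white dish in the cradle: 104 (x) x 60 (y) x 26 mm (z), bare clay foot ring below; z from foot to lid, down once inverted. Long side parallel to the hinge, centre 90 mm from its axis. Joint to the lid: 13 mm from here along z. Whole dish 48 mm high, 0.4 kg. Between the channel lips its middle 76 mm can be reached from above, across y.
- dish_lid (a point): Centre of that dish's loose lid: 104 (x) x 60 (y) x 22 mm (z), flat-topped, flush with the base, kept from sliding by a 5 mm collar; z from base to lid top. 24 mm from dish_base along z when shut; the joint to the base is 11 mm from here. Once inverted the lid is below and the base only rests on it: grip across the joint to hold both.
- stack_top (a point): Centre of the top (bare clay foot ring) of the loose dish that already lies foot up on the plywood board; same shape, 104 mm along x, 60 along y, 48 high; z up; top 62 mm above the table. Its twin about 150 mm off on the board is still lid up: not the place to stack. Once stacked, the joint of the inverted dish is 22 mm above this point.

How it is judged:
By the outcome, as a careful person would: the job done as asked, in the order asked, and still so for the second after the job is handed in, with the robot touching nothing.
It also fails if it takes over 58 s, if anything falls off the work surface, if the arm or the gripper's body presses on something with over 40 N, if the wrist force passes 120 N, or if a joint passes its speed limit or range.

ROBOT

A 6-joint arm with a two-finger parallel gripper is mounted at the origin on the work surface. World frame = base frame: x ahead of the robot, y to its left, z up, the work surface at z = 0. Lengths are in m, angles in degrees, forces in N, time in s.
With the tool pointing down it reaches from about 0.375 to 0.975 m from the base axis. Payload 3.8 kg.
Tool frame: the origin (TCP) lies on the mounting face of the last link; the fingertips stand 166 mm ahead of it and the grasp point (between the pads) lies 147 mm ahead of it; z points along the fingers, y is the line along which they close (so a half turn about z gives the same grasp; the last joint's range is limited). The gripper opens to 88 mm and grips with 3 to 60 N. Pads are 18 mm wide; open, the fingers measure 123 mm over their backs; the gripper's body (75 mm by 187 mm) begins 45 mm behind the grasp point.
Start: joints at [61.656, 15.12, 91.902, -0, 72.978, -2.114], TCP at [0.298, 0.605, 0.405] pointing down, gripper open.
Joint ranges: [-150.88, 150.88], [-54.13, 125.18], [17.81, 147.31], [-75.09, 255.09], [0, 152.58], [-146.25, 146.25]. Speed limits (degrees/s): [147.25, 147.25, 180, 180, 180, 180].

INTERFACE

Orientations are given as [roll, pitch, yaw] about the fixed x, y, z axes, in that order (R = Rz(yaw) Ry(pitch) Rx(roll)).
In Python, from workcell import bot, jaws, viewer gives the robot as it stands. Calls block until the motion is done:
- bot.goto(position, orientation): joint-space move of the TCP to a pose.
- bot.line_to(position, frame=None, max_speed=0.15): straight line of the TCP; frame=None keeps the orientation; max_speed is the mean speed in m/s.
- bot.move_j(angles): joint-space move.
- jaws.ungrasp() and jaws.gripper_close(force=None): open the fingers fully, or close them until they stop; force is the grip in N (None keeps the last).
- bot.wait(seconds).
- bot.inverse_kinematics(position, orientation): joint angles nearest the present ones, or None.
- bot.get_obs(): the state.
- viewer.read_camera(name): name is "scene" or "top" or "wrist"; returns a dict with "color" (384x512x3 uint8, red, green, blue), "range_z" (384x512 float32, m along the optical axis (not along the pixel's ray), 0 where there is no reading), "mtx" (3x3 intrinsics, pixels), "pose" (4x4, takes a point from camera to world coordinates); the wrist camera has in their place "T_tool_cam" (4x4, takes a point from camera to tool coordinates, whose origin is the TCP and whose axes are the flange's). Camera axes: x right, y up, looking along -z (the intrinsics and any distortion apply to the point x, -y, -z); pixel columns grow to the right and rows downward; lengths in m; the calibration is good to about 2 mm. A picture is of the moment at which its call begins: read the wrist's pose just before it.
A pose or a line that the arm cannot do raises bot.MotionError and nothing moves.
- bot.sign_off(): hands the job in; it is judged then, once.
The state is a dict: "time_s": time; "joint_pos": joint angles; "qd": joint speeds; "tau": joint torques, N m; "position": TCP position; "tcp_rot": TCP orientation; "ft_force": force on the tool from outside, world axes, zero at the start; "torque": the same for the moment, N m; "width": finger opening in m; "grip_force": force on a finger pad.
Only numpy, scipy, OpenCV 4.12 (cv2) and the standard library are available. Lean on these libraries where they do the work, as an engineer would, in place of code of your own. Each camera call takes 0.05 s, during which the arm holds its last target. There are 200 camera calls.

## Working session

There is one attempt and no reset: what is moved stays moved. The work goes in short steps, each a Python script; the robot and the scene stay as the last script left them, time stands still between calls to the robot, and variables do not carry over. Pictures are saved under pics/ and viewed, at most 10 in all, crops included, and the job is handed in when it is done.

```bash
ls; mkdir -p pics; cat > h.py <<'E'
import numpy as np, cv2
from workcell import bot, jaws, viewer
def cloud(name):
    o=bot.get_obs(); c=viewer.read_camera(name)
    if name=="wrist":
        from scipy.spatial.transform import Rotation as R
        T=np.eye(4); T[:3,:3]=R.from_euler('xyz',o['tcp_rot'],degrees=True).as_matrix(); T[:3,3]=o['position']
        P=T@c['T_tool_cam']
    else: P=c['pose']
    d=c['range_z']; v,u=np.mgrid[:384,:512]; K=c['mtx']
    X=np.stack([(u-K[0,2])/K[0,0]*d,-(v-K[1,2])/K[1,1]*d,-d],-1)
    W=X@P[:3,:3].T+P[:3,3]; W[d==0]=np.nan
    return c['color'],W,c
def save(n,img): cv2.imwrite('pics/'+n+'.png',img[...,::-1])
E
python3 - <<'E'
from h import *
a,W,c=cloud('scene'); b,V,d=cloud('top')
np.savez('v0.npz',a=a,W=W,b=b,V=V)
save('s0',a);save('t0',b)
print(c['mtx'],c['pose'].round(3),d['pose'].round(3),{k for k in c}); print(bot.get_obs())
E
```

```text
pics
[[444.49951595   0.         258.86890448]
 [  0.         444.49951595 187.60091495]
 [  0.           0.           1.        ]] [[-6.600e-01 -4.600e-01  5.930e-01  1.269e+00]
 [ 7.510e-01 -4.050e-01  5.210e-01  6.230e-01]
 [ 1.000e-03  7.900e-01  6.130e-01  8.250e-01]
 [ 0.000e+00  0.000e+00  0.000e+00  1.000e+00]] [[-0.083  0.976 -0.2    0.35 ]
 [-0.997 -0.081  0.022  0.003]
 [ 0.005  0.202  0.979  1.09 ]
 [ 0.     0.     0.     1.   ]] {'pose', 'range_z', 'mtx', 'color'}
{'time_s': 0.1, 'joint_pos': array([ 6.16549485e+01,  1.51636458e+01,  9.19726166e+01, -1.40024062e-05,
        7.29790447e+01, -2.11401518e+00]), 'qd': array([-0.05724483, -0.10240808, -0.28396701,  0.11226309,  0.02061428,
       -0.0345833 ]), 'tau': array([-3.06642323e-04, -5.03619254e+01, -3.58070397e+01,  7.30701140e-02,
        2.33403855e-02, -8.88310183e-05]), 'position': array([0.29819596, 0.60521354, 0.40353392]), 'tcp_rot': array([-1.79884771e+02, -4.24009356e-03,  1.53768964e+02]), 'ft_force': array([ 0.29347241, -0.76856389, -0.50581347]), 'torque': array([-0.0268601 ,  0.00205898,  0.05629054]), 'grip_force': 0.0, 'width': 0.08812178242480498}
```

View pics/s0.png

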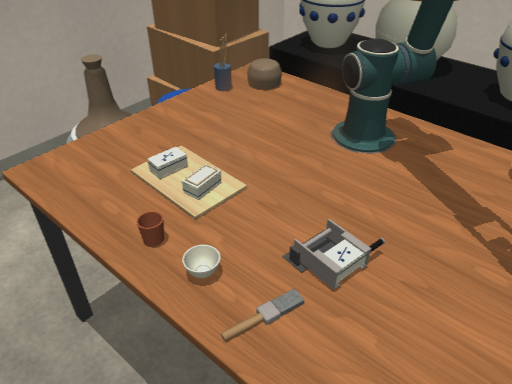

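View pics/t0.png

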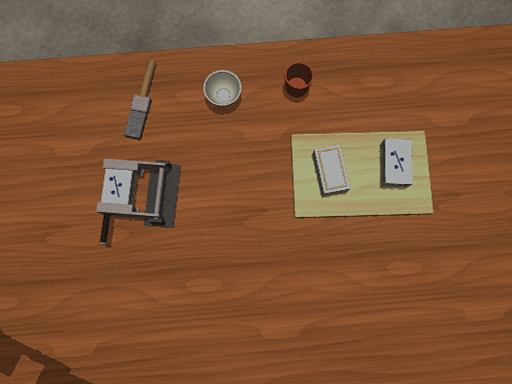

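The scene view shows the cradle at (335,250), with its black handle at (375,244) and the hinge plate on the left. The foot-up dish is at (203,180) and the lid-up twin at (168,162). In the top view the handle is at (105,228), the mouth faces left (+y) and the hinge is at column ~160. The stack dish is at (331,170).

```bash
python3 - <<'E'
import numpy as np, cv2
z=np.load('v0.npz')
for n,im,W,rois in (('top',z['b'],z['V'],dict(handle=(215,245,95,112),dish=(165,208,98,134),stack=(140,200,308,354),twin=(130,190,378,418),cradle=(150,235,90,185))),('scene',z['a'],z['W'],dict(handle=(236,256,366,386),dish=(236,270,325,362),stack=(160,200,178,226),cradle=(215,290,280,390)))):
  for k,(r0,r1,c0,c1) in rois.items():
    I=im[r0:r1,c0:c1].astype(int); P=W[r0:r1,c0:c1]; h=P[...,2]
    if k=='handle': m=(I.max(-1)<60)&(h>.015)
    elif k=='cradle': m=(h>.012)
    else:
      m=(h>.03)&(I.min(-1)>(120)); 
      if m.any(): m&=abs(h-np.percentile(h[m],75))<.006
    p=P[m]; 
    if len(p)<5: print(n,k,len(p)); continue
    r=cv2.minAreaRect(p[:,:2].astype(np.float32)*1000)
    print(n,k,len(p),'rect',np.round(r[0],1),np.round(r[1],1),round(r[2],1),'med',np.nanmedian(p,0).round(4),'zrange',np.percentile(h[m],[2,50,98]).round(4))
def crop(im,r0,r1,c0,c1): return cv2.resize(im[r0:r1,c0:c1],(400,400),interpolation=cv2.INTER_CUBIC)
cv2.imwrite('pics/c0.png',np.hstack([crop(z['b'],145,245,85,185),crop(z['a'],205,305,280,390)])[...,::-1])
E
```

```text
top handle 168 rect [505.1 321.6] [13.2 63.7] 81.3 med [0.504  0.3206 0.0453] zrange [0.0389 0.0453 0.0488]
top dish 999 rect [592.5 288.4] [73.  96.2] 85.1 med [0.5887 0.2874 0.0632] zrange [0.0598 0.0632 0.0702]
top stack 976 rect [ 595.  -194.3] [103.8  60.4] 6.2 med [ 0.5941 -0.194   0.0602] zrange [0.0562 0.0602 0.0645]
top twin 1117 rect [ 599.5 -344.9] [ 61.4 104.5] 83.5 med [ 0.5979 -0.3445  0.0618] zrange [0.0576 0.0618 0.0657]
top cradle 2822 rect [569.5 255.2] [141.3 176.7] 81.1 med [0.5849 0.2698 0.0616] zrange [0.017  0.0616 0.0709]
scene handle 68 rect [496.9 324.7] [10.1 49.4] 81.1 med [0.4959 0.3262 0.0454] zrange [0.0383 0.0454 0.0486]
scene dish 730 rect [591.7 288. ] [ 62.9 121.2] 84.4 med [0.591  0.2893 0.0642] zrange [0.0616 0.0642 0.0717]
scene stack 409 rect [ 596.2 -194.8] [106.8  63. ] 4.6 med [ 0.599  -0.1923  0.0604] zrange [0.0563 0.0604 0.064 ]
scene cradle 2855 rect [588.4 252.3] [142.2 264.6] 80.4 med [0.6062 0.2766 0.0562] zrange [0.0147 0.0562 0.0709]
```

View pics/c0.png

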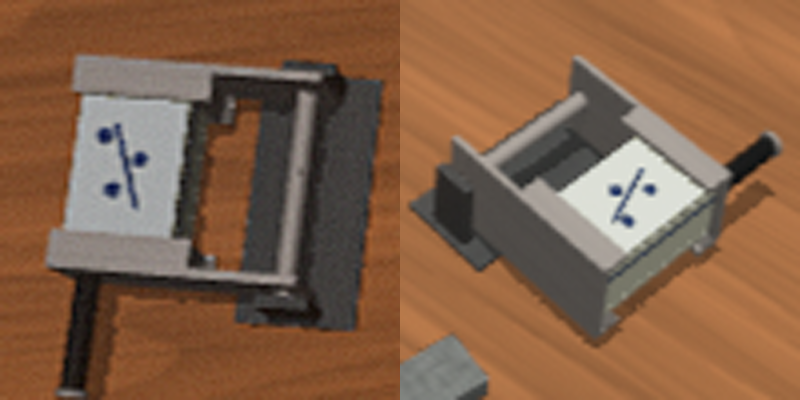

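The crops show the hinge bearings on the -y side, the mouth facing +y and the handle on the robot side. Cradle yaw is about -8.7° and the handle is near (0.505, 0.322). Next I'll take a closer wrist view above the handle.

```bash
python3 - <<'E'
from h import *
bot.goto([0.52,0.30,0.33],[180,0,171.3])
o=bot.get_obs(); print(o['time_s'],o['position'],o['joint_pos'].round(1))
im,W,c=cloud('wrist'); np.savez('v1.npz',im=im,W=W); save('w1',im); print(c['T_tool_cam'].round(3))
h=W[...,2]; I=im.astype(int)
m=(I.max(-1)<70)&(h>.03)&(h<.055)&(W[...,0]<.55)&(W[...,1]>.28)&(W[...,1]<.36)
p=W[m]; r=cv2.minAreaRect(p[:,:2].astype(np.float32)*1000); print(len(p),r,np.percentile(p[:,2],[5,50,95,99]))
E
```

```text
1.5333 [0.51988573 0.30069503 0.3303251 ] [ 27.7  10.4 105.8   0.   63.8 -53.7]
[[ 0.001  0.963  0.27   0.07 ]
 [ 1.    -0.001 -0.    -0.001]
 [ 0.     0.27  -0.963  0.019]
 [ 0.     0.     0.     1.   ]]
1081 ((504.433349609375, 322.13482666015625), (14.81787395477295, 63.65739059448242), 81.87602996826172) [0.04251755 0.04644387 0.04811332 0.0486507 ]
```

View pics/w1.png

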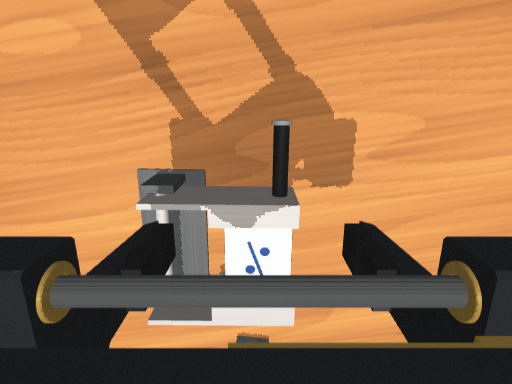

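The wrist view shows the handle bar from (281,122) to (281,195). It matches the overhead measurement: centre (0.5045, 0.322), z about 0.041, yaw about -8.3°. I'll grasp it near the free end, lift slightly and check the forces.

```bash
cat >> h.py <<'E'
yw=np.radians(-8.4); u=np.array([np.cos(yw),np.sin(yw),0]); v=np.array([-np.sin(yw),np.cos(yw),0])
H=np.array([.5046,.322,.0405])-.014*u; C=H-.110*v; Z=np.array([0,0,1.])
RPY=[180,0,171.6]
def at(th,off=np.zeros(3)): return C+.110*(np.cos(th)*v+np.sin(th)*Z)+.147*Z+off
def rep(t=''):
    o=bot.get_obs(); f=o['ft_force']; print(t,round(o['time_s'],2),o['position'].round(4),'f u,v,z',(f@u).round(1),(f@v).round(1),f[2].round(1),'w',round(o['width'],4),round(o['grip_force'],1)); return o
E
python3 - <<'E'
from h import *
q=[bot.inverse_kinematics(at(t),RPY) for t in np.linspace(0,np.pi,7)]; print([None if a is None else np.round(a) for a in q])
bot.goto(at(0)+.06*Z,RPY); bot.line_to(at(0)); rep('down')
jaws.gripper_close(25); rep('closed')
for d in (5,12): bot.line_to(at(np.radians(d)),max_speed=.06); rep(d)
E
```

```text
[array([ 31.,  19., 113.,   0.,  49., -51.]), array([ 30.,  14., 112.,   0.,  54., -52.]), array([ 27.,   8., 114.,   0.,  58., -55.]), array([ 22.,   4., 117.,   0.,  59., -60.]), array([ 16.,   2., 121.,   0.,  57., -65.]), array([ 12.,   3., 124.,   0.,  52., -70.]), array([ 10.,   8., 127.,   0.,  46., -72.])]
down 2.58 [0.4919 0.3243 0.1889] f u,v,z -0.1 -0.0 -0.6 w 0.0884 0.0
closed 3.72 [0.4908 0.3249 0.1876] f u,v,z -0.7 4.5 -3.3 w 0.0128 24.9
5 4.03 [0.4907 0.3245 0.1967] f u,v,z 0.0 6.7 -6.5 w 0.0126 25.3
12 4.4 [0.4903 0.3226 0.2101] f u,v,z 0.2 6.2 -5.5 w 0.012 25.3
```

```bash
python3 - <<'E'
from h import *
for d in (24,36,48,60,72,84,90):
    bot.line_to(at(np.radians(d)),max_speed=.08); o=rep(d)
    if np.linalg.norm(o['ft_force'])>25 or o['width']<.008: print('STOP');break
im,W,c=cloud('scene'); save('s1',cv2.resize(im[150:320,240:440],(600,510)))
E
```

```text
24 4.83 [0.4893 0.316  0.2325] f u,v,z -1.9 7.9 -3.9 w 0.013 25.0
36 5.27 [0.4876 0.3052 0.2531] f u,v,z -4.4 9.4 -1.0 w 0.0129 25.2
48 5.7 [0.4853 0.2907 0.2713] f u,v,z -6.8 11.8 5.3 w 0.0128 25.0
60 6.13 [0.4825 0.2729 0.2862] f u,v,z -11.0 11.6 12.2 w 0.0131 25.0
72 6.57 [0.4797 0.2521 0.2968] f u,v,z -12.5 10.8 19.2 w 0.0132 25.0
STOP
```

View pics/s1.png

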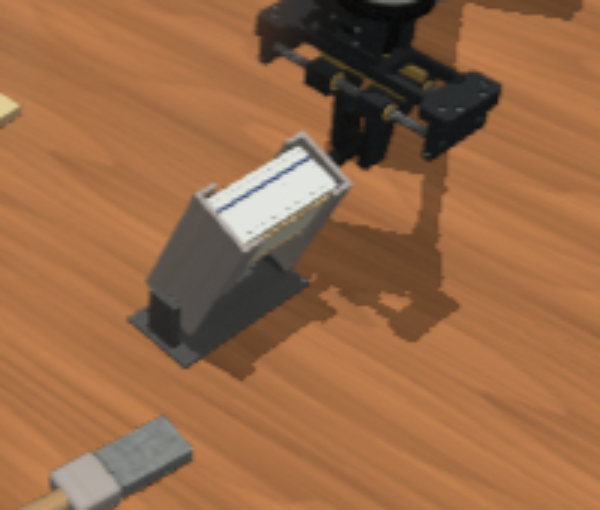

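The cradle is past 60° with the dish inside, and the handle is gripped at (355,155). The path fits slightly badly in the radial and u directions, so I'll go on with a small force-based correction.

```bash
python3 - <<'E'
from h import *
off=np.zeros(3); k=.00012
def corr(th,f):
    r=np.cos(th)*v+np.sin(th)*Z
    return k*((f@r)*r+(f@u)*u)
th=np.radians(72); o=bot.get_obs()
for _ in range(2):
    off=off+corr(th,o['ft_force']); bot.line_to(at(th,off)); o=rep('adj')
for d in (84,94,104,114,124,134,144,154,164):
    th=np.radians(d); off=off+corr(th,o['ft_force'])
    bot.line_to(at(th,off),max_speed=.08); o=rep(d); print(off@u,off@v,off[2])
    if np.linalg.norm(o['ft_force'])>32 or o['width']<.008: print('STOP');break
np.save('off.npy',off)
E
```

```text
adj 6.87 [0.4791 0.2518 0.2973] f u,v,z -3.3 6.0 8.3 w 0.0129 25.0
adj 7.12 [0.479  0.2516 0.2976] f u,v,z -1.2 6.1 5.2 w 0.013 25.0
84 7.56 [0.4754 0.229  0.3039] f u,v,z -3.0 3.4 10.7 w 0.0132 25.0
-0.0019810857368631474 0.001195451830259007 0.004150291743282671
94 7.95 [0.4722 0.2093 0.305 ] f u,v,z -0.9 0.5 8.7 w 0.0135 25.0
-0.002343743568554926 0.0011077213178735128 0.005404896521437955
104 8.34 [0.4691 0.1898 0.3019] f u,v,z -0.1 -2.4 6.9 w 0.0132 25.0
-0.00245454574858784 0.0008647382375054031 0.0063794484273501754
114 8.73 [0.4661 0.1713 0.2953] f u,v,z 3.1 -2.3 2.9 w 0.0133 25.0
-0.0024697982291205945 0.0005099810874575089 0.007176246032163202
124 9.12 [0.4636 0.1545 0.2855] f u,v,z 3.7 -0.6 -2.7 w 0.0128 25.0
-0.0021031694329642593 0.0002640827938859891 0.007540805244436224
134 9.52 [0.4614 0.1399 0.2729] f u,v,z 2.2 0.8 -5.1 w 0.013 25.0
-0.0016635685534389956 0.00039469164623519206 0.007405555818579228
144 9.91 [0.4596 0.128  0.2583] f u,v,z -1.7 2.9 -5.8 w 0.0131 25.0
-0.0014013530485009014 0.000750909136330211 0.007146748662805868
154 10.3 [0.4581 0.1189 0.2421] f u,v,z -4.4 1.3 -5.4 w 0.013 25.0
-0.001601066950367618 0.00130784186296077 0.006875114422389302
164 10.69 [0.457  0.1125 0.2244] f u,v,z -4.2 0.3 -3.7 w 0.0136 25.0
-0.002125426501588231 0.0016266697743000519 0.0067836919899616445
```

```bash
python3 - <<'E'
from h import *
off=np.load('off.npy')
for d in (172,178,181,184):
    bot.line_to(at(np.radians(d),off),max_speed=.06); o=rep(d)
    if o['ft_force'][2]>8: print('stop reached');break
jaws.ungrasp(); bot.wait(.1); o=rep('open')
p=o['position']
bot.line_to(p+.09*Z-.0*u,max_speed=.25); rep('up')
# look down on cradle: tool yaw flipped so that camera sees dish ahead
bot.goto([0.50,0.12,0.36],[180,0,171.6]); o=rep('look'); print(o['joint_pos'].round(0))
im,W,c=cloud('wrist'); np.savez('v2.npz',im=im,W=W)
im2,W2,c=cloud('scene'); np.savez('v3.npz',im=im2,W=W2)
b,V,_=cloud('top'); np.savez('v4.npz',im=b,W=V)
save('m2',np.hstack([cv2.resize(im,(400,300)),cv2.resize(im2[160:310,230:430],(400,300))]))
E
```

```text
172 11.1 [0.4565 0.1093 0.2095] f u,v,z -4.8 -0.7 -3.4 w 0.0133 25.0
178 11.44 [0.4564 0.1083 0.1981] f u,v,z -5.5 -1.4 -2.6 w 0.0131 25.0
181 11.69 [0.4564 0.1082 0.1924] f u,v,z -5.3 -1.9 -3.8 w 0.0131 25.0
184 11.94 [0.4579 0.1081 0.1892] f u,v,z -8.9 -6.6 13.1 w 0.0129 25.1
stop reached
open 13.22 [0.4568 0.1086 0.1866] f u,v,z 0.6 0.4 -0.2 w 0.0882 0.0
up 13.72 [0.457  0.1086 0.2773] f u,v,z -0.5 0.5 -0.5 w 0.0882 0.0
look 14.19 [0.5    0.12   0.3589] f u,v,z -0.3 0.5 -0.4 w 0.0883 0.0
[ 11.  -0. 114.  -0.  66. -71.]
```

View pics/m2.png

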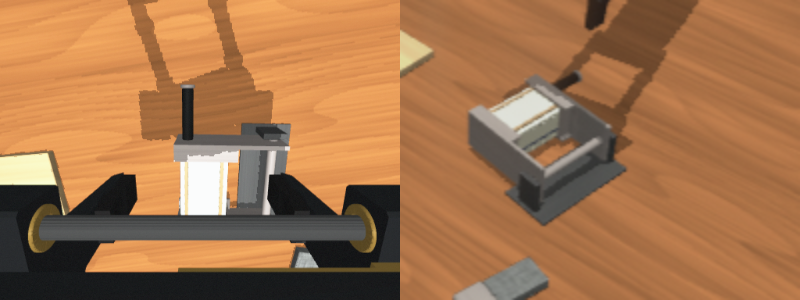

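The cradle is fully over and level: handle on the robot side, mouth toward -y, and the dish foot up between the lips (left panel, (205,190)). Now I'll measure the dish and how much room there is behind it.

```bash
python3 - <<'E'
from h import *
for n in ('v2','v3','v4'):
    d=np.load(n+'.npz'); im=d['im'].astype(int); W=d['W']; h=W[...,2]
    hsv=cv2.cvtColor(d['im'],cv2.COLOR_RGB2HSV)
    reg=(W[...,0]>.48)&(W[...,0]<.66)&(W[...,1]>.03)&(W[...,1]<.26)&(h<.1)
    m=reg&(h>.055)&(h<.068)&(im.min(-1)>175)
    p=W[m]; a=np.c_[p@u,p@v]
    if len(p)>10: print(n,len(p),'z',np.percentile(p[:,2],[5,50,95]).round(4),'u',np.percentile(a[:,0],[1,50,99]).round(4),'v',np.percentile(a[:,1],[1,50,99]).round(4),cv2.minAreaRect(p[:,:2].astype(np.float32)*1000))
    # height profile along v in the middle of the dish (u about 0.545)
    uu=W@u; vv=W@v; s=reg&(abs(uu-.545)<.02)
    print([(round(b,3),round(float(np.median(h[s&(abs(vv-b)<.004)])),3)) for b in np.arange(.12,.34,.01) if (s&(abs(vv-b)<.004)).sum()>3])
print('expected dish', ( C+.014*u+.0914*u-.09*v)@u,(C-.09*v)@v)
E
```

```text
v2 3758 z [0.06   0.0624 0.0638] u [0.5046 0.5376 0.5768] v [0.1634 0.1923 0.2217] ((558.9696044921875, 112.25313568115234), (59.47698974609375, 84.39275360107422), 80.72518920898438)
[(np.float64(0.12), 0.0), (np.float64(0.13), 0.001), (np.float64(0.14), 0.001), (np.float64(0.15), 0.0), (np.float64(0.16), 0.06), (np.float64(0.17), 0.063), (np.float64(0.18), 0.063), (np.float64(0.19), 0.062), (np.float64(0.2), 0.063), (np.float64(0.21), 0.063), (np.float64(0.22), 0.061), (np.float64(0.23), 0.0), (np.float64(0.24), 0.001), (np.float64(0.25), 0.005), (np.float64(0.26), 0.005), (np.float64(0.27), 0.005), (np.float64(0.28), 0.005), (np.float64(0.3), 0.005), (np.float64(0.31), 0.005), (np.float64(0.32), 0.001), (np.float64(0.33), 0.001), (np.float64(0.34), 0.001)]
v3 331 z [0.0589 0.0619 0.0645] u [0.5018 0.5392 0.5731] v [0.164  0.1942 0.2218] ((561.7125854492188, 111.7669906616211), (59.57963562011719, 78.74345397949219), 79.55402374267578)
[(np.float64(0.16), 0.06), (np.float64(0.17), 0.063), (np.float64(0.18), 0.062), (np.float64(0.19), 0.062), (np.float64(0.2), 0.063), (np.float64(0.21), 0.062), (np.float64(0.22), 0.041), (np.float64(0.23), 0.0), (np.float64(0.24), -0.0), (np.float64(0.25), 0.005), (np.float64(0.26), 0.002), (np.float64(0.27), 0.004), (np.float64(0.28), 0.007), (np.float64(0.29), 0.005), (np.float64(0.3), 0.005), (np.float64(0.31), 0.004), (np.float64(0.32), 0.0), (np.float64(0.33), 0.0), (np.float64(0.34), 0.0)]
v4 54 z [0.0565 0.0603 0.0637] u [0.5097 0.5641 0.5799] v [0.1648 0.1686 0.1804] ((564.1730346679688, 92.13587188720703), (16.70865249633789, 71.22895812988281), 80.56588745117188)
[(np.float64(0.16), 0.058), (np.float64(0.17), 0.062), (np.float64(0.18), 0.061)]
expected dish 0.5435480840160275 0.1922591874266752
```

```bash
cat >> h.py <<'E'
y2=np.radians(-9.4); u2=np.array([np.cos(y2),np.sin(y2),0]); v2=np.array([-np.sin(y2),np.cos(y2),0])
D=.541*u+.1925*v
R2=[180,0,170.6]
E
python3 - <<'E'
from h import *
print(D)
bot.goto(D+(.037+.147+.07)*Z,R2); rep('above')
bot.line_to(D+(.037+.147)*Z,max_speed=.12); rep('down')
jaws.gripper_close(35); o=rep('closed')
p=o['position']; print(p-D)
bot.line_to(D+(.0375+.147)*Z-.012*v2,max_speed=.05); rep('12mm')
E
```

```text
[0.56331732 0.11140401 0.        ]
above 14.91 [0.5625 0.1113 0.2529] f u,v,z 1.2 1.2 0.1 w 0.088 0.0
down 15.64 [0.5638 0.1116 0.185 ] f u,v,z -0.4 0.0 -0.0 w 0.0885 0.0
closed 16.18 [0.5636 0.1116 0.1845] f u,v,z 0.2 1.3 2.8 w 0.0598 35.0
[3.04250213e-04 1.81808524e-04 1.84528127e-01]
12mm 16.57 [0.5613 0.0988 0.1845] f u,v,z -0.1 -0.4 1.9 w 0.06 35.0
```

```bash
python3 - <<'E'
from h import *
for s in (40,70,105):
    bot.line_to(D+(.0375+.147)*Z-s/1000*v2,max_speed=.08); o=rep(s)
    if np.linalg.norm(o['ft_force'])>25: print('STOP'); break
else:
    bot.line_to(D+(.160+.147)*Z-.105*v2,max_speed=.12); rep('lift')
im,W,c=cloud('scene'); 
b,V,_=cloud('top'); np.savez('v5.npz',im=b,W=V,a=im,S=W)
save('m3',np.hstack([cv2.resize(im[120:270,190:390],(400,300)),cv2.resize(b[100:250,200:400],(400,300))]))
E
```

```text
40 17.07 [0.5566 0.0706 0.1845] f u,v,z -0.6 -4.0 2.9 w 0.0597 35.0
70 17.59 [0.551  0.0417 0.1835] f u,v,z -0.3 0.7 -3.8 w 0.0594 35.0
105 18.18 [0.5462 0.0073 0.1846] f u,v,z 0.1 -0.3 -3.4 w 0.0594 35.0
lift 19.35 [0.5456 0.0079 0.306 ] f u,v,z 0.0 0.3 -3.5 w 0.0592 35.0
```

View pics/m3.png

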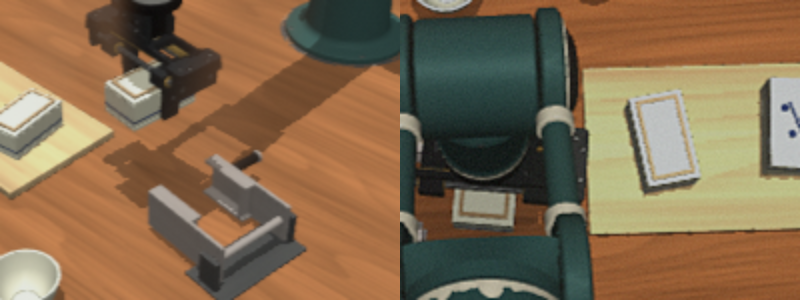

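The cradle is empty. The dish is held closed and foot up (left panel, (135,95)), and the scale reads 3.5 N, i.e. the whole dish. The stack dish is at (660,140) in the right panel. I'll measure the dish's offset in the hand and refine the stack pose.

```bash
python3 - <<'E'
from h import *
d=np.load('v5.npz'); tcp=np.array([.5456,.0079,.306])
for n,im,W in (('scene',d['a'],d['S']),('top',d['im'],d['W'])):
    I=im.astype(int); h=W[...,2]
    m=(h>.165)&(h<.2)&(I.min(-1)>130)&(abs(W[...,0]-.5456)<.075)&(abs(W[...,1]-.008)<.045)
    p=W[m]
    if len(p)>10:
        a=(p-tcp); top=np.percentile(p[:,2],75); 
        t=p[abs(p[:,2]-top)<.005]-tcp
        print(n,'held',len(p),'foot z',top.round(4),'u',np.percentile(t@u2,[1,99]).round(4),'v',np.percentile(t@v2,[1,99]).round(4),cv2.minAreaRect(t[:,:2].astype(np.float32)*1000))
    m=(h>.054)&(h<.068)&(I.min(-1)>110)&(abs(W[...,0]-.595)<.075)&(abs(W[...,1]+.194)<.05)
    m=cv2.morphologyEx(m.astype(np.uint8),cv2.MORPH_OPEN,np.ones((3,3)))>0
    p=W[m]; c=p[:,:2].astype(np.float32)*1000
    s=np.cov(c.T); w,e=np.linalg.eigh(s)
    print(n,'stack',len(p),'z',np.percentile(p[:,2],[25,50,75]).round(4),cv2.minAreaRect(c),'pca yaw',np.degrees(np.arctan(e[1,1]/e[0,1])),'mean',c.mean(0))
E
```

```text
scene held 208 foot z 0.1838 u [-0.0219  0.0517] v [-0.0263  0.0294] ((12.96310806274414, 0.485076904296875), (58.43959426879883, 79.85140991210938), 77.16764068603516)
scene stack 355 z [0.0595 0.061  0.0622] ((597.3688354492188, -196.6773681640625), (106.91849517822266, 61.82550811767578), 9.694957733154297) pca yaw 6.737531843487083 mean [ 601.16656 -195.54921]
top held 298 foot z 0.1835 u [-0.051  -0.0213] v [-0.0278  0.0276] ((-35.63158416748047, 5.843931198120117), (56.894466400146484, 30.401235580444336), 81.61901092529297)
top stack 1028 z [0.0588 0.0603 0.0618] ((594.5591430664062, -194.52996826171875), (103.34596252441406, 60.62851333618164), 6.905638217926025) pca yaw 5.546047686502848 mean [ 591.9891 -195.0287]
```

```bash
python3 - <<'E'
from h import *
bot.goto([.69,-.20,.36],[180,0,-173.8]); o=rep('look'); print(o['joint_pos'].round(0))
im,W,c=cloud('wrist'); I=im.astype(int); h=W[...,2]
m=(h>.054)&(h<.068)&(I.min(-1)>110)&(abs(W[...,0]-.595)<.075)&(abs(W[...,1]+.194)<.05)
m=cv2.morphologyEx(m.astype(np.uint8),cv2.MORPH_OPEN,np.ones((3,3)))>0
c=W[m][:,:2].astype(np.float32)*1000; w,e=np.linalg.eigh(np.cov(c.T))
print(len(c),np.percentile(W[m][:,2],[25,50,75,95]).round(4),cv2.minAreaRect(c),'pca',np.degrees(np.arctan(e[1,1]/e[0,1])),c.mean(0)); save('w4',im)
E
```

```text
look 20.46 [ 0.6895 -0.1992  0.3588] f u,v,z 0.2 0.0 -3.3 w 0.0597 35.0
[ -18.   21.   89.    0.   70. -114.]
8204 [0.0602 0.0613 0.0621 0.063 ] ((593.6715698242188, -194.6085662841797), (103.52986907958984, 60.055335998535156), 6.141079425811768) pca 6.261158431998254 [ 590.1796  -194.39807]
```

View pics/w4.png

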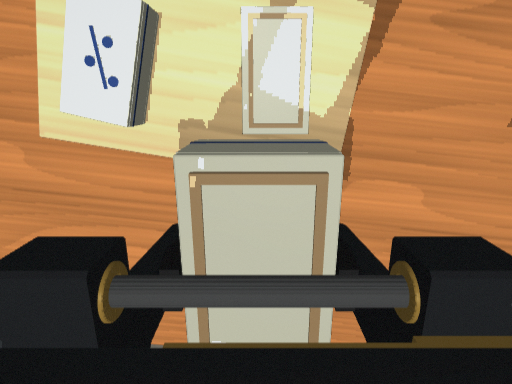

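The stack dish is fully visible at (276,70), with centre (0.594, -0.1946) and yaw 6.15°. The held dish is square in the jaws at (258,245). Next I'll lower it with contact detection.

```bash
python3 - <<'E'
from h import *
S=np.array([.594,-.1946,0]); R=[180,0,-173.85]
bot.goto(S+.29*Z,R); bot.line_to(S+.240*Z,max_speed=.1); o=rep('hover'); print(o['tcp_rot'])
e=(S-o['position'])[:2]; print('err',e)
f0=o['ft_force'][2]; z=.240
while z>.2275:
    z-=.001; bot.line_to(S+z*Z,max_speed=.02); o=bot.get_obs()
    if o['ft_force'][2]-f0>2: break
o=rep('contact z=%.4f'%z); print(S-o['position'])
if o['ft_force'][2]-f0>1:
    bot.wait(.2); rep('settle'); 
E
```

```text
hover 21.71 [ 0.5943 -0.1947  0.2399] f u,v,z -0.0 -0.8 -3.5 w 0.0593 35.0
[ 1.79998111e+02 -1.48861577e-03 -1.73845592e+02]
err [-3.47820519e-04  8.06526015e-05]
contact z=0.2310 23.96 [ 0.5941 -0.1947  0.2316] f u,v,z -1.8 -0.0 0.4 w 0.0595 35.0
[-1.24926267e-04  7.41758327e-05 -2.31567404e-01]
settle 24.16 [ 0.5941 -0.1946  0.2315] f u,v,z -2.2 -0.6 2.7 w 0.0598 35.0
```

```bash
python3 - <<'E'
from h import *
jaws.ungrasp(); o=rep('open'); bot.line_to(o['position']+.13*Z,max_speed=.15); bot.goto([.69,-.20,.40],[180,0,-173.8]); rep('up')
im,W,_=cloud('wrist'); I=im.astype(int)
for n,lo,hi in (('upper',.1,.12),):
    m=(W[...,2]>lo)&(W[...,2]<hi)&(I.min(-1)>110)&(abs(W[...,0]-.595)<.075)&(abs(W[...,1]+.194)<.05)
    p=W[m]; print(n,len(p),np.percentile(p[:,2],[5,50,95]).round(4),cv2.minAreaRect(p[:,:2].astype(np.float32)*1000))
bot.goto([.45,.0,.45],[180,0,171]); 
a,S,_=cloud('scene'); b,V,_=cloud('top')
save('m5',np.hstack([cv2.resize(im,(400,300)),cv2.resize(a[110:260,110:310],(400,300))])); rep()
E
```

```text
open 24.74 [ 0.594  -0.1946  0.231 ] f u,v,z -0.2 -0.3 -0.0 w 0.0881 0.0
up 26.26 [ 0.6902 -0.1999  0.3981] f u,v,z 0.5 -0.5 -0.4 w 0.0883 0.0
upper 9041 [0.1069 0.1094 0.1111] ((593.2279663085938, -195.42779541015625), (103.78341674804688, 60.33184051513672), 6.221086025238037)
 27.62 [ 0.4508 -0.0005  0.4499] f u,v,z 0.7 -0.5 -0.6 w 0.0882 0.0
```

View pics/m5.png

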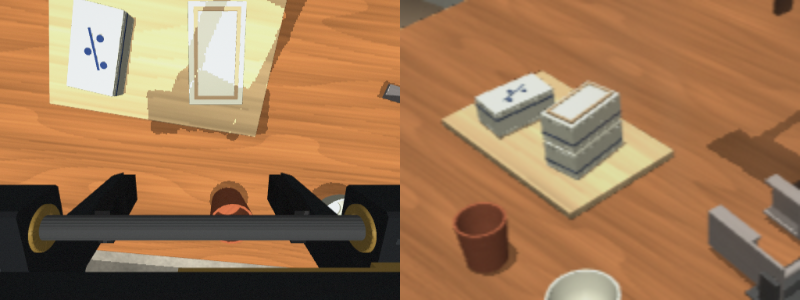

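The dish is stacked squarely and closed (right panel, (580,128)). It sits within 1 mm and 0.1° of the dish below, with its top at 0.109 m, and the gripper is clear.

```bash
python3 -c "
from h import *
print(bot.sign_off())"
```

```text
the job is handed in; nothing more can be done
None
```

The cradle is swung over, and its dish, still closed, sits foot up and square on the matching dish (within about 1 mm and 0.1°); I handed the job in at about 28 s.

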